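# Tinned tapas for table service: line up three tins on the board and ring the bell

### The arm

A 6-joint arm with a two-finger parallel gripper is mounted at the origin on a cart in front of the work surface, level with it; the furniture and walls round the work are solid. World frame = base frame: x ahead of the robot, y to its left, z up, the work surface at z = 0. Lengths are in m, angles in rad, forces in N, time in s.
With the tool pointing down it reaches from about 0.225 to 0.875 m from the base axis. Payload 3.4 kg.
Tool frame: the origin (TCP) lies at the very end of the fingers, on their centre line; the grasp point (between the pads) lies 19 mm behind it; z points along the fingers, y is the direction in which the jaws open and shut (so a half turn about z gives the same grasp; the last joint's range is limited). The gripper opens to 85 mm and grips with 20 to 120 N. Pads are 22 mm wide; open, the fingers measure 114 mm over their backs; the gripper's body (76 mm by 85 mm) begins 54 mm behind the grasp point. The pads swing forward as they close: fully open they stand 13 mm farther back than shut.
Start: joints at [1.011, 0.276, 1.505, -0, 1.361, -0.121], TCP at [0.244, 0.521, 0.231] pointing down, gripper open.
Joint ranges: [-2.89, 2.89], [-0.75, 2.08], [0.22, 2.7], [-1.18, 4.32], [0.11, 2.71], [-2.7, 2.7]. Speed limits (rad/s): [2.57, 2.57, 3.14, 3.14, 3.14, 3.14].

### API

Orientations are given as a unit quaternion [w, x, y, z].
In Python, from rig import manip gives the robot as it stands. The module is installed in compiled form; this text tells all that it offers.
- The arm moves only by the tool carry_out, never from a script. Its argument "moves" is one flat list of numbers, 5 for each row, row after row: the opening in per cent of the stroke, from 0 (shut) to 100 (fully open), then the shift along the world's x, y, z in cm, then the turn about the world's z in rad. A call has exactly 10 rows; each row shifts and turns the commanded pose from where the row before left it; what a row does not reach is not made up. A row lasts 1/10 s, in which the tool goes at most 50 mm and 8.59 degrees, less where a joint would pass 70% of its speed; a pose out of reach is approached as far as the arm can. A call is refused whole if a number of a shift passes 5 or a number of a turn 0.15, either way. A call with a gripper value outside its range is refused whole. The fingers move at their own pace and stop on an object; "squeeze" is the grip in N (left out, the last holds). Time passes only in rows, so rows that do not move let the fingers close, or fill a call up. It gives the time, the measured TCP pose, the force and the opening at its end, in the units of the state.
- manip.get_state(): the state, without advancing time (a new reading comes with each control period).
- manip.get_image(name): name is "scene" or "top" or "wrist"; returns the picture (420x560x3 uint8, red, green, blue); there is no depth.
- manip.camera_info(name): a dict with "fov_y" (degrees; the focal length in pixels is half the picture's height over the tangent of half this angle, whatever the lens; pixels are square), "cx", "cy" (the principal point, pixels), "dist" ([k1, k2, p1, p2, k3] as OpenCV has them; the pictures are not rectified), "rvec" (rotation vector, rad) and "tvec" (3), from world to camera coordinates, as OpenCV has them; the wrist camera has in their place "hand_eye" (4x4, takes a point from camera to tool coordinates, whose origin is the TCP and whose axes are the flange's). Camera axes: x right, y down, z forward; pixel columns grow to the right and rows downward; lengths in m; the calibration is good to about 2 mm. A picture is of the moment at which its call begins: read the wrist's pose just before it. camera_info takes no time and is no camera call.
- manip.sign_off(): hands the job in, once; it reports no verdict.
The state is a dict: "clock": time; "qpos": joint angles; "qd": joint speeds; "effort": joint torques, N m; "position": TCP position; "ee_rot": TCP orientation; "contact_force": force on the tool from outside, world axes, zero at the start; "moment": the same for the moment, N m; "width": finger opening in m.
Only numpy, scipy, OpenCV 4.12 (cv2) and the standard library are available. Lean on these libraries where they do the work, as an engineer would, in place of code of your own. Each camera call takes 0.05 s, during which the arm holds its last target. There are 200 camera calls.

### The job

Serve the tinned tapas: take the three tins off their stack and stand them in a row in the trough of the wooden serving board, lids up, one in the middle of the board's length and one on either side of it, with a finger's width (about 12 mm) between neighbours. When all three stand there and you have let go of them, ring the service bell for the runner by pressing its plunger right down and letting it spring back. Leave the board and the bell where they are, tip no tin over, and do not disturb the dip bowl or the cup.

Things in the scene. Friction and masses are not known exactly. Their poses are not given: they have to be found in the camera images.
- board: oak serving board lying flat, 80 mm (its x, across) by 250 mm (its y, along) by 21 mm high with its small rubber feet; origin at its centre, at counter height. Milled trough along y, open at the top: floor 16 mm above the origin, 66.5 mm wide, 226 mm long, with side and end lips 5 mm high (lip tops 21 mm above the origin). Loose, 0.5 kg
- tin_red: ring-pull tin with a dark red band, 60 mm across, 36 mm high, 0.13 kg, steel lid with a ring pull (all below the rim); origin at the centre of its underside, z up. The lowest of the stack, which stands on the ledge behind the board
- tin_blue: the same tin with a dark blue band; the middle one of the stack, on the red one. Origin at the centre of its underside
- tin_green: the same tin with a dark green band; the top one of the stack, on the blue one. Origin at the centre of its underside
- bell: steel service bell on a black foot, 82 mm across; origin at the centre of its underside; its dome is 44 mm high, above which the plunger stands out. Loose, 0.35 kg. It stands on the ledge in front of the lattice, right of the post
- plunger_top (a point): top of the bell's plunger (a steel button 20 mm across), 60 mm above the counter when up, on the bell's axis
- plunger (a joint): how far the plunger is pressed: 0 up, 0.006 m right down; sprung, about 4 N right down; it rings when pressed by more than 4.5 mm
- dip: dark dip bowl, 69 mm across, 34 mm high, a bystander near the stack; origin at the centre of its underside
- cup: white espresso cup, 60 mm across plus a handle, 50 mm high, a bystander near the stack; origin under it
- pillar (a point): corner nearest the robot of a solid pillar to the right of the bell, 0.9 m high: x 0.354 to 0.53, y -0.343 to -0.405
- post (a point): corner nearest the bell of the solid post between bell and board, ceiling high: x 0.37 to 0.45, y 0.02 to 0.10. A lattice (x 0.44 to 0.48) closes the hatch between post and pillar, behind the bell
- wall (a point): corner nearest the tins of a solid wall right of the board, 0.9 m high, from (0.42, 0.20) over this corner to (0.60, 0.13). To swing from the board to the bell past wall and post, first draw the tool back to about 0.25 m from the base axis, some 0.4 m up

How it is judged:
By the outcome, as a careful person would: the job done as asked, in the order asked, and still so for the second after the job is handed in, with the robot touching nothing.
It also fails if it takes over 70 s, if anything falls off the work surface, if the arm or the gripper's body presses on something with over 40 N, if the wrist force passes 120 N, or if a joint passes its speed limit or range.

## Working session

There is one attempt and no reset: what is moved stays moved. The work goes in short steps, Python scripts to look and compute and a tool call to move; the robot and the scene stay as the last step left them, time stands still between calls to the robot, and variables do not carry over. Pictures are saved under pics/ and viewed, about 8 in all and at most 12, crops included, and the job is handed in when it is done.

Besides the shell and the picture viewer there is one more tool, called after "Request:" as name(argument=value, ...), one argument or row to a line, values as JSON. carry_out: Moves the arm, as the interface text tells. Its arguments: {"type":"object","properties":{"moves":{"type":"array","items":{"type":"number"}},"squeeze":{"type":"number"}},"required":["moves"]}

```bash
mkdir -p pics; cat > h.py <<'E'
import numpy as np, cv2
from scipy.spatial.transform import Rotation as R
from rig import manip
def K(n):
    c=manip.camera_info(n); f=210/np.tan(np.radians(c["fov_y"])/2)
    return np.array([[f,0,c["cx"]],[0,f,c["cy"]],[0,0,1.]]),np.array(c["dist"],float),c
def snap(n,name):
    s=manip.get_state(); im=manip.get_image(n)
    cv2.imwrite("pics/%s.png"%name,im[:,:,::-1]); np.save("pics/%s.npy"%name,np.r_[s["position"],s["ee_rot"]]); return im
def cam(n,st=None):
    k,d,c=K(n)
    if "hand_eye" in c:
        T=np.eye(4);w,x,y,z=st[3:];T[:3,:3]=R.from_quat([x,y,z,w]).as_matrix();T[:3,3]=st[:3]
        M=T@np.array(c["hand_eye"]).reshape(4,4); Rw=M[:3,:3].T; return k,d,Rw,-Rw@M[:3,3]
    return k,d,cv2.Rodrigues(np.array(c["rvec"],float))[0],np.array(c["tvec"],float)
def ray(n,px,st=None):
    k,d,Rw,t=cam(n,st); u=cv2.undistortPoints(np.array(px,float).reshape(-1,1,2),k,d).reshape(-1,2)
    return -Rw.T@t, np.c_[u,np.ones(len(u))]@Rw
def plane(n,px,z,st=None):
    o,v=ray(n,px,st); return o+v*((z-o[2])/v[:,2])[:,None]
def proj(n,P,st=None):
    k,d,Rw,t=cam(n,st); return cv2.projectPoints(np.array(P,float).reshape(-1,1,3),cv2.Rodrigues(Rw)[0],t,k,d)[0].reshape(-1,2)
def tri(rays):
    A=np.zeros((3,3));b=np.zeros(3)
    for o,v in rays:
        v=v/np.linalg.norm(v);P=np.eye(3)-np.outer(v,v);A+=P;b+=P@o
    p=np.linalg.solve(A,b); return p,[np.linalg.norm(np.cross(p-o,v/np.linalg.norm(v))) for o,v in rays]
E
python3 - <<'E'
from h import *
a=snap("scene","s1");b=snap("top","t1");c=snap("wrist","w1")
print(manip.get_state())
for n in("scene","top"):
    k,d,Rw,t=cam(n);print(n,k[0,0],-Rw.T@t,Rw[2])
print(K("wrist"))
cv2.imwrite("pics/st.png",cv2.resize(np.vstack([np.hstack([a,b]),np.hstack([c,c*0])])[:,:,::-1],(800,600)))
E
```

```text
{'clock': 0.15, 'qpos': array([ 1.01104012e+00,  2.76478594e-01,  1.50581866e+00,  2.97545995e-05,
        1.36070196e+00, -1.21033995e-01]), 'qd': array([-0.0004092 , -0.00151461, -0.00471914, -0.0003716 , -0.00050465,
       -0.00166518]), 'effort': array([ 8.52535541e-04, -4.17145157e+01, -2.46032202e+01, -8.09625135e-05,
        7.59295915e-03,  2.02664125e-06]), 'position': array([0.24406036, 0.52021504, 0.23063139]), 'ee_rot': array([-2.48509046e-04,  2.17609070e-01,  9.76035757e-01, -6.58068097e-04]), 'contact_force': array([-0.16556164, -0.48600605, -0.81413498]), 'moment': array([-0.02952917,  0.04115238, -0.04313853]), 'width': 0.08568017921856091}
scene 440.9451454678618 [0.07264893 0.86862336 0.75813803] [ 0.3755096  -0.72687241 -0.57502091]
top 532.2402981345596 [0.08281949 0.27816671 1.79865718] [ 0.25532164 -0.13888498 -0.95682905]
(array([[378.4683647 ,   0.        , 283.04627006],
       [  0.        , 378.4683647 , 205.81602819],
       [  0.        ,   0.        ,   1.        ]]), array([-0.02609117,  0.        ,  0.        ,  0.        ,  0.        ]), {'fov_y': 58.04898822156256, 'cx': 283.0462700583362, 'cy': 205.81602818782832, 'dist': array([-0.02609117,  0.        ,  0.        ,  0.        ,  0.        ]), 'hand_eye': array([[ 3.60173819e-04, -9.62983798e-01, -2.69559037e-01,
         6.82735453e-02],
       [ 9.99999851e-01,  2.36110541e-04,  4.92668105e-04,
        -1.55219232e-04],
       [-4.10785673e-04, -2.69559174e-01,  9.62983740e-01,
        -1.42794701e-01],
       [ 0.00000000e+00,  0.00000000e+00,  0.00000000e+00,
         1.00000000e+00]])})
```

View pics/st.png

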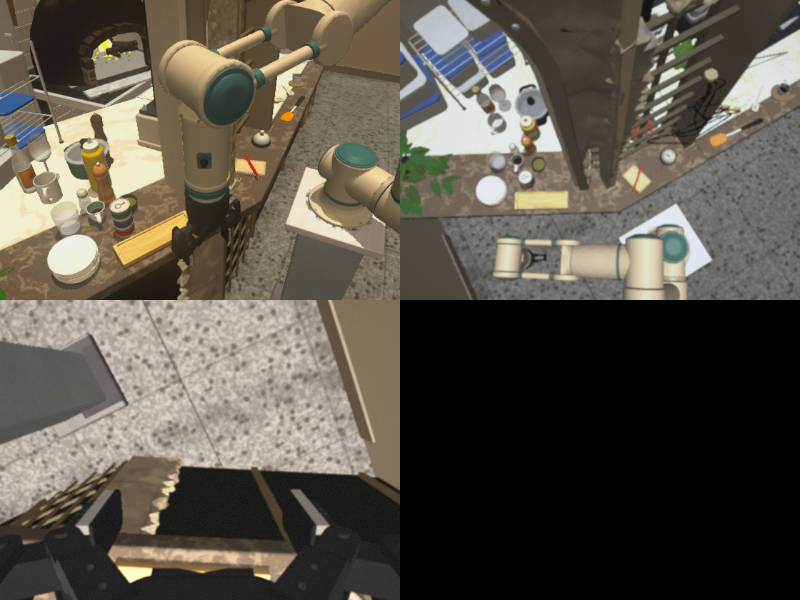

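Picture 1: in the scene view the stack is at about (171,301) and the board at (210,332). In the top view the board is at about (197,280), the stack at (175,249) and the bell at (375,217). The crops will give me exact pixels.

```bash
python3 - <<'E'
from h import *
a=cv2.imread("pics/s1.png");b=cv2.imread("pics/t1.png")
A=cv2.resize(a[220:390,60:287],(800,600),interpolation=3)[:, :]
B=cv2.resize(b[200:300,90:290],(800,400),interpolation=3)
cv2.imwrite("pics/c.png",np.vstack([cv2.resize(A,(400,300)),cv2.resize(B,(400,200))])) if 0 else None
C=np.zeros((600,800,3),np.uint8); 
C[:330,:440]=cv2.resize(a[225:390,60:280],(440,330),interpolation=3)
C[:330,440:]=cv2.resize(a[170:280,330:450],(360,330),interpolation=3)
C[330:,:540]=cv2.resize(b[215:305,90:270],(540,270),interpolation=3)
C[330:,540:]=cv2.resize(b[180:267,330:414],(260,270),interpolation=3)
cv2.imwrite("pics/c.png",C)
for z in(0,.016,.108): print(z,plane("top",[[197,280],[175,249],[375,217]],z).round(3).tolist())
E
```

```text
0 [[0.485, 0.392, 0.0], [0.619, 0.408, 0.0], [0.368, -0.252, 0.0]]
0.016 [[0.481, 0.391, 0.016], [0.614, 0.407, 0.016], [0.365, -0.247, 0.016]]
0.108 [[0.461, 0.385, 0.108], [0.587, 0.4, 0.108], [0.351, -0.22, 0.108]]
```

View pics/c.png

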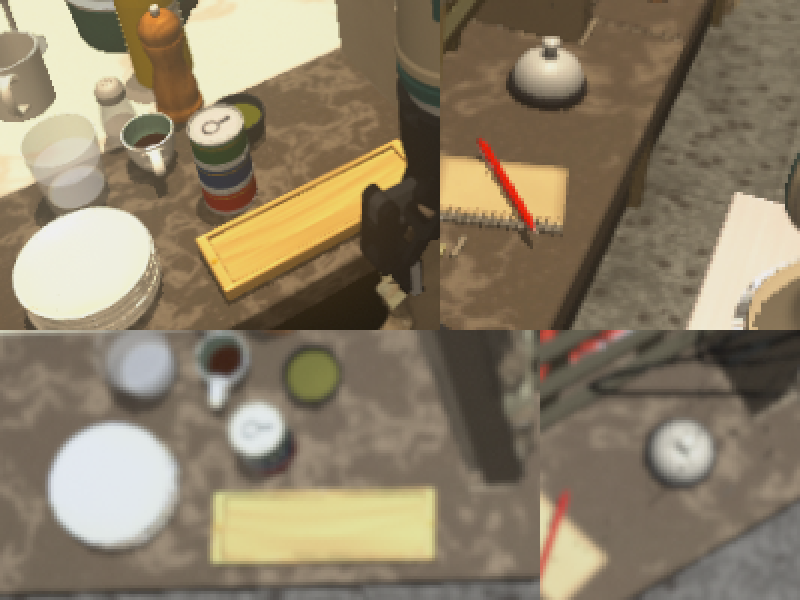

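Picture 2: in the top view the board corners are at about (160,268), (235,267), (236,293) and (160,293), and the lid is at (176,248). In the scene view the lid is at (168,287). The dip bowl is behind and to the right of the stack, and the cup is behind and to the left. Next I'll move so the wrist camera looks at the stack, and triangulate coarsely.

Request:
carry_out(
  moves=[100,1.5,-1.2,1.2,0,100,1.5,-1.2,1.2,0,100,1.5,-1.2,1.2,0,100,1.5,-1.2,1.2,0,100,1.5,-1.2,1.2,0,100,1.5,-1.2,1.2,0,100,1.5,-1.2,1.2,0,100,1.5,-1.2,1.2,0,100,1.5,-1.2,1.2,0,100,0,0,0,0],
)

```text
clock: 1.15
position: [0.3815, 0.4117, 0.3406]
ee_rot: [0.001, 0.219, 0.976, 0.001]
contact_force: [-0.1, 0.2, -0.5]
width: 0.0853
```

```bash
python3 - <<'E'
from h import *
def T(p,q): 
    r=[ (o,v[0]) for o,v in (ray("top",[p]),ray("scene",[q]))]; return tri(r)
print("lid",T((176,248.3),(168.5,287.5)))
print("plunger",T((376.5,217),(367,184)))
print("board",plane("top",[[160.3,268],[235,267.3],[235.7,292.7],[160.3,292.7]],.021))
print(manip.get_state()["position"],manip.get_state()["clock"])
w=snap("wrist","w2")
E
```

```text
lid (array([0.58847518, 0.39683138, 0.10652923]), [np.float64(0.0010365447411130521), np.float64(0.0010365447411132334)])
plunger (array([ 0.35724303, -0.23842244,  0.06089072]), [np.float64(0.0014508807315825353), np.float64(0.0014508807315826342)])
board [[0.57888934 0.47923024 0.021     ]
 [0.45395912 0.25892579 0.021     ]
 [0.37757486 0.29801022 0.021     ]
 [0.50394365 0.51638145 0.021     ]]
[0.38146599 0.41171926 0.34060392] 1.15
```

View pics/w2.png

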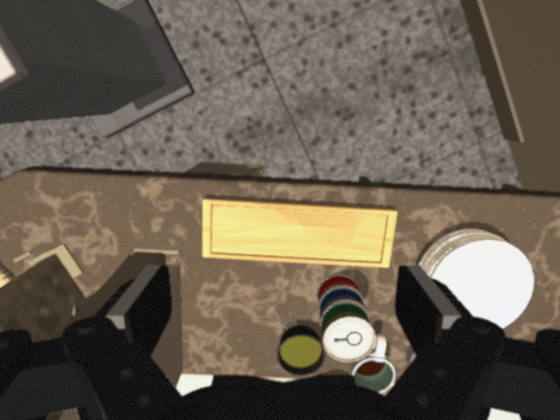

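Picture 3: the board runs from (203,198) to (397,268). The lid is at (348,340), the dip bowl at (300,350) and the cup at (375,372). The board is yawed about -30°. Next I'll measure this view by masks and take a second one from a shifted position.

Request:
carry_out(
  moves=[100,1,1.5,-1.2,0,100,1,1.5,-1.2,0,100,1,1.5,-1.2,0,100,1,1.5,-1.2,0,100,1,1.5,-1.2,0,100,1,1.5,-1.2,0,100,0,0,0,0,100,0,0,0,0,100,0,0,0,0,100,0,0,0,0],
)

```text
clock: 2.2
position: [0.4388, 0.5023, 0.2683]
ee_rot: [0.0, 0.218, 0.976, 0.0]
contact_force: [-0.1, 0.2, -0.6]
width: 0.0853
```

```bash
cat > m.py <<'E'
from h import *
def big(mask,near=None):
    mask=cv2.morphologyEx(mask.astype(np.uint8)*255,cv2.MORPH_OPEN,np.ones((3,3)))
    cs=[c for c in cv2.findContours(mask,cv2.RETR_EXTERNAL,cv2.CHAIN_APPROX_NONE)[0] if cv2.contourArea(c)>300]
    return sorted(cs,key=cv2.contourArea)
def feats(name):
    im=cv2.imread("pics/%s.png"%name);st=np.load("pics/%s.npy"%name);h=cv2.cvtColor(im,cv2.COLOR_BGR2HSV)
    H,S,V=[h[:,:,i].astype(int) for i in range(3)]
    b=big((H>14)&(H<32)&(S>70)&(V>150))[-1]
    corners=cv2.boxPoints(cv2.minAreaRect(b)); ap=cv2.approxPolyDP(cv2.convexHull(b),6,True).reshape(-1,2)
    white=[(cv2.fitEllipse(cv2.convexHull(c)),cv2.contourArea(c)) for c in big((S<70)&(V>150))]
    g=[cv2.fitEllipse(cv2.convexHull(c)) for c in big((H>22)&(H<40)&(S>120)&(V<150)&(V>60))]
    return st,ap,white,g
E
python3 - <<'E'
from m import *
snap("wrist","w3")
for n in("w2","w3"):
    st,ap,w,g=feats(n); print(n,st[:3]); print(ap.tolist(),plane("wrist",ap,.021,st).round(4).tolist())
    for e,a in w: print("white",np.round(e[0],1),np.round(e[1],1),a)
    for e in g: print("dip",np.round(e[0],1),np.round(e[1],1),plane("wrist",[e[0]],.025,st))
E
```

```text
w2 [0.38146599 0.41171926 0.34060392]
[[199, 198], [396, 210], [389, 266], [320, 271], [203, 257]] [[0.3831, 0.2944, 0.021], [0.5045, 0.514, 0.021], [0.5737, 0.4781, 0.021], [0.5407, 0.3919, 0.021], [0.4561, 0.2604, 0.021]]
white [193.3 381.9] [23.3 37.7] 526.0
white [360.7 353.2] [57.  87.2] 2242.0
white [479.5 276.8] [ 90.8 116.5] 7186.5
dip [300.4 351.5] [31.5 41.4] [[0.64139484 0.31708768 0.025     ]]
w3 [0.43882462 0.50230391 0.26832626]
[[90, 204], [317, 218], [314, 283], [95, 271]] [[0.3861, 0.298, 0.021], [0.5041, 0.5126, 0.021], [0.5736, 0.4783, 0.021], [0.455, 0.2598, 0.021]]
white [251.  369.7] [44.1 61.4] 1351.5
white [413.5 304.2] [124.8 135.3] 7340.5
dip [205.7 374.9] [21. 32.] [[0.62896817 0.30927223 0.025     ]]
```

View pics/w3.png

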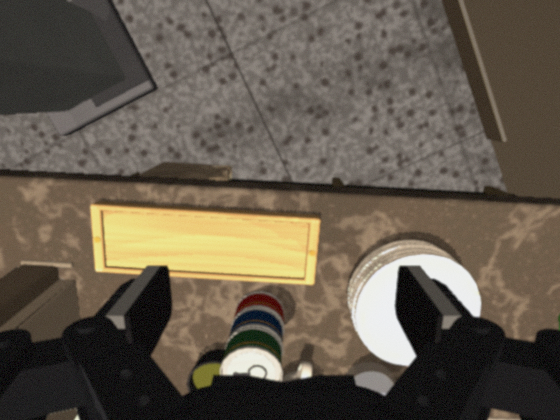

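Picture 4: the board corners measured here agree with the first wrist view to about 3 mm. The lid at (251,365) is partly hidden by the gripper. Before going nearer, I'll check the wall corner and the cup.

```bash
python3 - <<'E'
from m import *
a,b=np.load("pics/w2.npy"),np.load("pics/w3.npy")
print("wall",plane("wrist",[[133,250],[178,252],[182,380]],0,a).round(3).tolist())
print("w3 wall",plane("wrist",[[22,262],[72,264]],0,b).round(3).tolist())
print("cup",plane("wrist",[[375,374]],.05,a),"lid",plane("wrist",[[348,339]],.108,a),plane("wrist",[[251,367]],.108,b))
print("redbase",plane("wrist",[[340,292]],.036,a),plane("wrist",[[264,298]],.036,b))
for i,(p,q) in enumerate(zip([[199,198],[396,210],[389,266],[203,257]],[[90,204],[317,218],[314,283],[95,271]])):
    print(tri([(o,v[0]) for o,v in (ray("wrist",[p],a),ray("wrist",[q],b))]))
print(manip.get_state()["qpos"])
E
```

```text
wall [[0.412, 0.17, 0.0], [0.441, 0.225, 0.0], [0.628, 0.124, -0.0]]
w3 wall [[0.412, 0.171, 0.0], [0.44, 0.225, 0.0]]
cup [[0.70111954 0.4010449  0.05      ]] lid [[0.59130382 0.39580904 0.108     ]] [[0.58497266 0.40037083 0.108     ]]
redbase [[0.57254822 0.40515586 0.036     ]] [[0.55924398 0.4228826  0.036     ]]
(array([0.38583235, 0.28935255, 0.00589477]), [np.float64(0.0006379165021268297), np.float64(0.0006379165021267936)])
(array([0.50181505, 0.5129014 , 0.02780882]), [np.float64(2.182544550004618e-05), np.float64(2.182544550015915e-05)])
(array([0.57418662, 0.47817582, 0.01991099]), [np.float64(6.346673453962694e-05), np.float64(6.346673453972438e-05)])
(array([0.45480778, 0.26174502, 0.02408172]), [np.float64(0.0003974222785646255), np.float64(0.0003974222785646605)])
[ 7.48326023e-01  4.01060089e-01  1.22509390e+00  8.01223946e-05
  1.51401568e+00 -3.83662519e-01]
```

Request:
carry_out(
  moves=[100,1.5,-1,0,-0.15,100,1.5,-1,0,-0.15,100,1.5,-1,0,-0.15,100,1.5,-1,0,-0.15,100,1.5,-1,0,-0.15,100,1.5,-1,0,-0.15,100,1.5,-1,0,-0.15,100,1.5,-1,0,-0.15,100,1.5,-1,0,-0.15,100,1.5,-1,0,-0.15],
)

```text
clock: 3.25
position: [0.5898, 0.4018, 0.2683]
ee_rot: [0.0, 0.826, 0.563, 0.001]
contact_force: [-0.9, 0.9, 0.2]
width: 0.0853
```

Request:
carry_out(
  moves=[100,0,0,0,-0.13,100,0,0,0,0,100,0,0,0,0,100,0,0,0,0,100,0,0,0,0,100,0,0,0,0,100,0,0,0,0,100,0,0,0,0,100,0,0,0,0,100,0,0,0,0],
)

```text
clock: 4.25
position: [0.5893, 0.4026, 0.2673]
ee_rot: [0.0, 0.86, 0.511, -0.0]
contact_force: [-0.3, 1.4, -0.5]
width: 0.0855
```

```bash
python3 - <<'E'
from m import *
snap("wrist","w4");s=manip.get_state();print(s["position"],s["qpos"],R.from_quat(np.roll(s["ee_rot"],-1)).as_matrix().round(3).tolist())
E
```

```text
[0.58932858 0.40254696 0.26725638] [ 5.01932021e-01  4.78209958e-01  1.10138790e+00 -1.18494201e-04
  1.56205802e+00  9.99893226e-01] [[0.478, 0.879, 0.0], [0.879, -0.478, -0.0], [-0.0, 0.0, -1.0]]
```

View pics/w4.png

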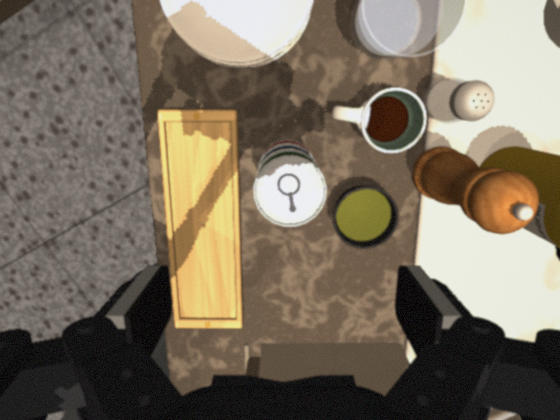

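Picture 5: the lid is at (289,190), the dip bowl at (364,215), the cup at (393,120) with its handle tip at (336,113), and the board spans (160–242, 110–328).

```bash
python3 - <<'E'
from m import *
st=np.load("pics/w4.npy");im=cv2.imread("pics/w4.png");h=cv2.cvtColor(im,cv2.COLOR_BGR2HSV)
_,ap,w,g=feats("w4")
print("board",ap.tolist(),plane("wrist",ap,.021,st).round(4).tolist())
S,V=h[:,:,1].astype(int),h[:,:,2].astype(int)
def circ(c,z):
    P=plane("wrist",cv2.convexHull(c).reshape(-1,2),z,st)[:,:2]; (x,y),r=cv2.minEnclosingCircle(P.astype(np.float32)); 
    A=np.c_[2*P,np.ones(len(P))];s=np.linalg.lstsq(A,(P**2).sum(1),rcond=None)[0]; return s[:2].round(4),round(float(np.sqrt(s[2]+s[0]**2+s[1]**2)),4)
for c in big((S<75)&(V>130)):
    x,y=c.reshape(-1,2).mean(0)
    if 230<x<340 and 130<y<240: 
        c=c[c[:,0,1]>175]; print("lid",circ(c,.108),circ(c,.104))
for c in big((V<60)):
    x,y=c.reshape(-1,2).mean(0)
    if 320<x<410 and 170<y<260: print("dip",circ(c,.034),cv2.boundingRect(c))
print("cup ctr, handle tip",plane("wrist",[[393,120],[334,113]],.045,st).round(3).tolist())
print("proj base",proj("wrist",[[.588,.397,0]],st))
E
```

```text
board [[158, 110], [235, 112], [240, 328], [174, 325], [152, 164]] [[0.5075, 0.5141, 0.021], [0.5743, 0.4754, 0.021], [0.4542, 0.2598, 0.021], [0.3878, 0.3002, 0.021], [0.4719, 0.4715, 0.021]]
lid (array([0.5919, 0.3965]), 0.0311) (array([0.5916, 0.3956]), 0.0315)
dip (array([0.6411, 0.3168]), 0.0319) (340, 198, 57, 50)
cup ctr, handle tip [[0.705, 0.397, 0.045], [0.658, 0.429, 0.045]]
proj base [[284.34874547 169.84900959]]
```

The jaw direction already matches the board's x, and the dip bowl and cup are clear of the fingers. I'll descend onto the green tin and then grip it.

Request:
carry_out(
  moves=[95,0.2,-0.3,-2.5,0,95,0,-0.3,-2.5,0,95,0,0,-2.5,0,95,0,0,-2.5,0,95,0,0,-2.5,0,95,0,0,-2,0,95,0,0,-1.5,0,95,0,0,-1.2,0,95,0,0,-0.8,0,95,0,0,-0.3,0],
  squeeze=40,
)

```text
clock: 5.3
position: [0.5911, 0.3964, 0.0836]
ee_rot: [0.0, 0.86, 0.511, -0.0]
contact_force: [-0.0, -0.3, -0.1]
width: 0.0811
```

Request:
carry_out(
  moves=[60,0,0,0,0,60,0,0,0,0,55,0,0,0,0,55,0,0,0,0,55,0,0,0,0,55,0,0,0,0,50,0,0,0,0,50,0,0,0,0,50,0,0,0,0,50,0,0,0,0],
)

```text
clock: 6.3
position: [0.5919, 0.3969, 0.0853]
ee_rot: [0.0, 0.86, 0.511, 0.001]
contact_force: [0.9, -0.4, 5.9]
width: 0.0588
```

Request:
carry_out(
  moves=[0,0,0,1,0,0,0,0,2,0,0,0,0,3,0,0,-1,-0.5,2,0,0,-3,-1.5,0,0,0,-3,-1.5,0,0,0,-3,-1.5,0,0,0,-2.5,-1.2,0,0,0,-1.5,-0.8,0,0,0,-0.6,-0.3,0,0],
)

```text
clock: 7.3
position: [0.4421, 0.3221, 0.1644]
ee_rot: [-0.0, 0.859, 0.511, -0.001]
contact_force: [-0.3, 0.0, -2.1]
width: 0.0583
```

Request:
carry_out(
  moves=[0,0,0,0,0,0,0,0,0,0,0,0,0,0,0,0,0,0,0,0,0,0,0,0,0,0,0,0,0,0,0,0,0,0,0,0,0,0,0,0,0,0,0,0,0,0,0,0,0,0],
)

```text
clock: 8.3
position: [0.4453, 0.3236, 0.1644]
ee_rot: [0.0, 0.86, 0.511, 0.0]
contact_force: [-0.9, -0.7, -1.8]
width: 0.0582
```

```bash
python3 - <<'E'
from m import *
snap("wrist","w5");s=manip.get_state();print(s["position"],s["width"],s["contact_force"])
E
```

```text
[0.44531949 0.32355194 0.16437937] 0.058448689680720964 [ 0.30941927 -0.99141043 -1.02378094]
```

View pics/w5.png

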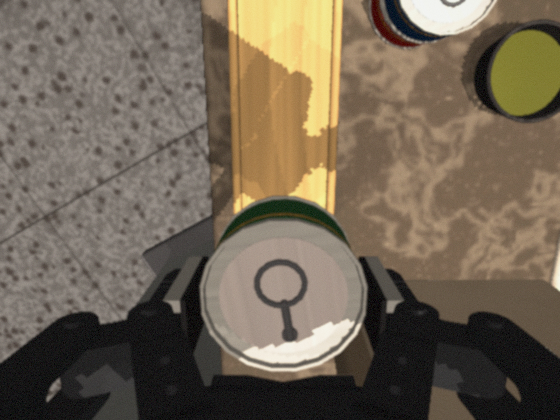

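Picture 6: green is held squarely, its lid spanning columns 202–367. The board's side edges run from about (229,0) to (237,190) and from (341,0) to (335,190). I'll use these edges for the fine alignment.

```bash
cat > edge.py <<'E'
from m import *
import sys
name,r0,r1=sys.argv[1],int(sys.argv[2]),int(sys.argv[3])
st=np.load("pics/%s.npy"%name);im=cv2.imread("pics/%s.png"%name);h=cv2.cvtColor(cv2.GaussianBlur(im,(3,3),0),cv2.COLOR_BGR2HSV)
m=((h[:,:,0]>12)&(h[:,:,0]<32)&(h[:,:,1]>110)&(h[:,:,2]>60)).astype(np.uint8)*255
m=cv2.morphologyEx(m,cv2.MORPH_OPEN,np.ones((5,5)))
cols=[int(x) for x in sys.argv[4:6]] if len(sys.argv)>4 else [0,560]
rows=[r for r in range(r0,r1,4) if m[r,cols[0]:cols[1]].sum()>255*40]
xs=[np.flatnonzero(m[r,cols[0]:cols[1]])+cols[0] for r in rows]
fits=[]
for pts in([(x[0]-.5,r) for x,r in zip(xs,rows)],[(x[-1]+.5,r) for x,r in zip(xs,rows)]):
    P=plane("wrist",pts,.021,st)[:,:2].astype(np.float32); vx,vy,x0,y0=cv2.fitLine(P,cv2.DIST_HUBER,0,.01,.01).ravel()
    if vy<0: vx,vy=-vx,-vy
    fits.append((np.array([vx,vy]),np.array([x0,y0]))); print("dir deg",np.degrees(np.arctan2(vy,vx)),pts[0],pts[-1])
u=fits[0][0]+fits[1][0];u/=np.linalg.norm(u);n=np.array([u[1],-u[0]])
a,b=[n@f[1] for f in fits];print("u",u,"n",n,"width",b-a,"tcp across off centre line (mm)",1e3*(n@st[:2]-(a+b)/2))
E
python3 edge.py w5 8 180 200 360
```

```text
dir deg 61.163246 (np.float64(226.5), 8) (np.float64(231.5), 176)
dir deg 60.982822 (np.float64(337.5), 8) (np.float64(336.5), 176)
u [0.48369431 0.875237  ] n [ 0.875237   -0.48369431] width 0.079967424 tcp across off centre line (mm) -0.32905887001175027
```

Request:
carry_out(
  moves=[0,0,0,-2.5,0,0,0,0,-2.5,0,0,0,0,-2.5,0,0,0,0,-2,0,0,0,0,-1.5,0,0,0,0,-1,0,0,0,0,-0.6,0,0,0,0,-0.4,0,0,0,0,-0.2,0,0,0,0,0,0],
)

```text
clock: 9.35
position: [0.4455, 0.3237, 0.0326]
ee_rot: [0.0, 0.86, 0.511, 0.0]
contact_force: [-0.1, 0.2, -1.8]
width: 0.0581
```

Request:
carry_out(
  moves=[0,0,0,-0.1,0,0,0,0,-0.1,0,0,0,0,0,0,0,0,0,0,0,0,0,0,0,0,0,0,0,0,0,0,0,0,0,0,0,0,0,0,0,0,0,0,0,0,0,0,0,0,0],
)

```text
clock: 10.35
position: [0.4453, 0.3235, 0.0303]
ee_rot: [0.0, 0.86, 0.511, 0.0]
contact_force: [0.2, -0.3, -1.9]
width: 0.0587
```

Request:
carry_out(
  moves=[0,0,0,-0.1,0,0,0,0,-0.05,0,0,0,0,0,0,0,0,0,0,0,0,0,0,0,0,0,0,0,0,0,0,0,0,0,0,0,0,0,0,0,0,0,0,0,0,0,0,0,0,0],
)

```text
clock: 11.35
position: [0.4454, 0.3236, 0.0293]
ee_rot: [0.0, 0.86, 0.511, 0.0]
contact_force: [-0.6, -0.6, 5.5]
width: 0.0582
```

Request:
carry_out(
  moves=[65,0,0,0,0,72,0,0,0,0,80,0,0,0,0,85,0,0,0.3,0,85,0,0,1,0,85,0,0,2,0,85,0,0,2.5,0,85,0,0,2.5,0,85,0,0,2,0,85,0,0,1.5,0],
)

```text
clock: 12.35
position: [0.446, 0.324, 0.1493]
ee_rot: [0.0, 0.86, 0.511, 0.002]
contact_force: [-0.3, -1.0, 0.0]
width: 0.0724
```

Request:
carry_out(
  moves=[95,1.5,0.7,0.5,0,95,2.5,1.2,0.5,0,95,2.5,1.3,0,0,95,2.5,1.3,0,0,95,2.5,1.3,0,0,95,2,1,0,0,95,1.1,0.5,0,0,95,0,0,0,0,95,0,0,0,0,95,0,0,0,0],
)

```text
clock: 13.35
position: [0.5904, 0.3962, 0.1571]
ee_rot: [-0.0, 0.86, 0.511, -0.0]
contact_force: [0.1, -0.9, 0.0]
width: 0.0809
```

```bash
python3 - <<'E'
from m import *
a=snap("wrist","w6");t=snap("top","t6");s=manip.get_state();print(s["position"],s["width"],s["contact_force"])
C=np.zeros((420,800,3),np.uint8);C[:,:560]=a;C[:240,560:]=cv2.resize(t[200:300,150:250],(240,240));cv2.imwrite("pics/c6.png",C[:,:,::-1])
E
```

```text
[0.59050426 0.39627727 0.15727521] 0.08076721972170794 [-0.71973968 -0.0529327   0.46933906]
```

View pics/c6.png

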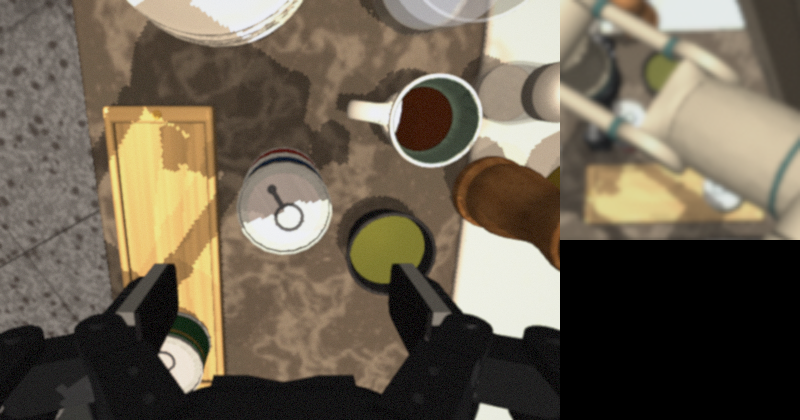

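Picture 7: green stands upright in the trough. The blue tin's lid is at about (285,207), spanning columns 239–331 with its bottom at row 254.

```bash
python3 - <<'E'
from m import *
st=np.load("pics/w6.npy")
P=plane("wrist",[[239,208],[331,208],[285,254],[285,207]],.072,st);print(P.round(4).tolist(),(P[0]+P[1])/2,np.linalg.norm(P[0]-P[1]))
u=np.array([.4785,.878]);print("bottom rim -> centre",P[2][:2]+.030*u)
E
```

```text
[[0.5675, 0.4119, 0.072], [0.6182, 0.3844, 0.072], [0.5781, 0.3709, 0.072], [0.5932, 0.3988, 0.072]] [0.59284343 0.39818973 0.072     ] 0.057641529086157106
bottom rim -> centre [0.592424   0.39723726]
```

Request:
carry_out(
  moves=[95,0.2,0.1,-2,0,95,0,0,-2,0,95,0,0,-2,0,95,0,0,-1.5,0,95,0,0,-1,0,95,0,0,-0.7,0,95,0,0,-0.4,0,95,0,0,-0.1,0,80,0,0,0,0,70,0,0,0,0],
)

```text
clock: 14.45
position: [0.5934, 0.398, 0.0606]
ee_rot: [-0.0, 0.86, 0.511, 0.0]
contact_force: [-3.0, 1.1, 0.9]
width: 0.0598
```

Request:
carry_out(
  moves=[60,0,0,0,0,55,0,0,0,0,55,0,0,0,0,50,0,0,0,0,50,0,0,0,0,50,0,0,0,0,50,0,0,0,0,50,0,0,0,0,0,0,0,0,0,0,0,0,0,0],
)

```text
clock: 15.45
position: [0.5938, 0.3981, 0.0612]
ee_rot: [-0.0, 0.86, 0.511, 0.001]
contact_force: [-1.2, 0.8, 6.3]
width: 0.0578
```

I gripped blue 12 mm too high, because its underside is at 36 mm. I'll open, lower and grip again.

Request:
carry_out(
  moves=[72,0,0,0,0,80,0,0,0,0,85,0,0,0,0,85,0,0,-0.3,0,85,0,0,-0.5,0,85,0,0,-0.5,0,85,0,0,0,0,70,0,0,0,0,60,0,0,0,0,55,0,0,0,0],
)

```text
clock: 16.45
position: [0.5933, 0.3976, 0.0468]
ee_rot: [0.0, 0.86, 0.511, 0.0]
contact_force: [0.9, 0.4, -2.6]
width: 0.0587
```

Request:
carry_out(
  moves=[50,0,0,0,0,50,0,0,0,0,0,0,0,0,0,0,0,0,0,0,0,0,0,0,0,0,0,0,0,0,0,0,0,0,0,0,0,0,0,0,0,0,0,0,0,0,0,0,0,0],
)

```text
clock: 17.45
position: [0.5933, 0.3976, 0.0468]
ee_rot: [0.0, 0.86, 0.511, -0.0]
contact_force: [-0.4, -0.3, 0.6]
width: 0.0586
```

Request:
carry_out(
  moves=[0,0,0,1,0,0,0,0,2.3,0,0,0,0,3,0,0,-1.5,-0.1,2,0,0,-3,-0.3,0,0,0,-3,-0.3,0,0,0,-2.5,-0.2,0,0,0,-1.8,-0.1,0,0,0,-1,-0.1,0,0,0,0,0,0,0],
)

```text
clock: 18.45
position: [0.4644, 0.3865, 0.1306]
ee_rot: [0.0, 0.859, 0.511, 0.0]
contact_force: [0.4, -0.6, -1.7]
width: 0.0587
```

Request:
carry_out(
  moves=[0,0,0,-1,0,0,0,0,-2,0,0,0,0,-2,0,0,0,0,-1.5,0,0,0,0,-1,0,0,0,0,-0.7,0,0,0,0,-0.5,0,0,0,0,-0.4,0,0,0,0,-0.2,0,0,0,0,0,0],
)

```text
clock: 19.45
position: [0.4654, 0.3866, 0.037]
ee_rot: [0.0, 0.86, 0.511, 0.0]
contact_force: [0.4, -0.3, -1.8]
width: 0.0588
```

My x sum was 15 mm too far. The tin is still 5 mm above the lip, so I'll raise it and correct.

Request:
carry_out(
  moves=[0,0,0,0.8,0,0,0.5,0,0.2,0,0,0.5,0,0,0,0,0.5,0,0,0,0,0,0,0,0,0,0,0,0,0,0,0,0,0,0,0,0,0,0,0,0,0,0,0,0,0,0,0,0,0],
)

```text
clock: 20.45
position: [0.4802, 0.3866, 0.0468]
ee_rot: [0.0, 0.86, 0.511, -0.0]
contact_force: [0.6, 0.5, -1.4]
width: 0.0589
```

```bash
python3 - <<'E'
from m import *
a=snap("wrist","w7");s=manip.get_state();print(s["position"],s["width"],s["contact_force"])
E
python3 edge.py w7 8 110 150 400
```

```text
[0.48022917 0.38657768 0.04683677] 0.058394614801551364 [ 0.29653258 -0.10819725 -1.43618851]
dir deg 61.540016 (np.float64(187.5), 8) (np.float64(193.5), 108)
dir deg 68.90731 (np.float64(373.5), 8) (np.float64(376.5), 108)
u [0.4190771  0.90795064] n [ 0.90795064 -0.4190771 ] width 0.07715918 tcp across off centre line (mm) -5.135827150358541
```

View pics/w7.png

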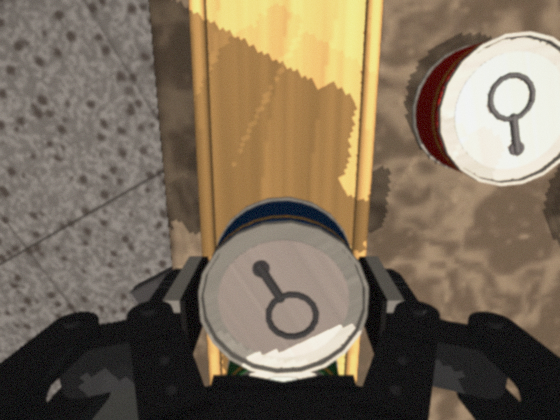

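Picture 8: blue hovers over the trough. The board edges run from (190,0) to (207,255) and from (382,0) to (367,255), so blue is well centred. Red's lid is at about (505,110).

```bash
python3 - <<'E'
from m import *
st=np.load("pics/w7.npy");n=np.array([.8752,-.4837])
P=plane("wrist",[[190,0],[207,255],[382,0],[367,255]],.021,st)[:,:2];q=P@n*1e3
print(q.round(1),"tcp",1e3*n@st[:2],"centre",(q[:2].mean()+q[2:].mean())/2)
Q=plane("wrist",[[441,110],[505,185],[505,33]],.036,st)[:,:2];print(Q.round(4),"red",(Q[1]+Q[2])/2,np.linalg.norm(Q[1]-Q[2]))
E
```

```text
[194.8 196.8 272.5 273.6] tcp 233.264785969874 centre 234.4367286997704
[[0.5659 0.4134]
 [0.5782 0.3723]
 [0.5984 0.4283]] red [0.58830684 0.40026044] 0.05956034454852369
```

Request:
carry_out(
  moves=[0,0,0,-0.8,0,0,0,0,-0.5,0,0,0,0,-0.3,0,0,0,0,-0.1,0,0,0,0,-0.1,0,0,0,0,-0.1,0,0,0,0,0,0,0,0,0,0,0,0,0,0,0,0,0,0,0,0,0],
)

```text
clock: 21.5
position: [0.4804, 0.3866, 0.028]
ee_rot: [0.0, 0.86, 0.511, 0.0]
contact_force: [-0.4, 1.1, -0.8]
width: 0.0586
```

Request:
carry_out(
  moves=[0,0,0,-0.1,0,0,0,0,-0.1,0,0,0,0,0,0,60,0,0,0,0,66,0,0,0,0,74,0,0,0,0,82,0,0,0,0,85,0,0,0,0,85,0,0,0.5,0,85,0,0,1,0],
)

```text
clock: 22.5
position: [0.4798, 0.3862, 0.0405]
ee_rot: [0.0, 0.86, 0.511, -0.001]
contact_force: [0.0, -0.2, 0.1]
width: 0.0728
```

Request:
carry_out(
  moves=[85,0,0,2.5,0,85,0,0,3,0,85,1,0.1,3,0,90,2.5,0.3,1,0,90,2.5,0.3,0,0,90,2.5,0.3,0,0,90,1.5,0.2,0,0,90,1.1,0.2,0,0,90,0,0,0,0,90,0,0,0,0],
)

```text
clock: 23.5
position: [0.5906, 0.4005, 0.1359]
ee_rot: [-0.0, 0.86, 0.511, -0.0]
contact_force: [-0.7, 0.4, 0.7]
width: 0.0769
```

```bash
python3 - <<'E'
from m import *
a=snap("wrist","w8");s=manip.get_state();print(s["position"],s["width"],s["contact_force"])
E
```

```text
[0.59031641 0.40044759 0.13590574] 0.07702852146763457 [-0.4215564  -0.48087385 -0.38518474]
```

View pics/w8.png

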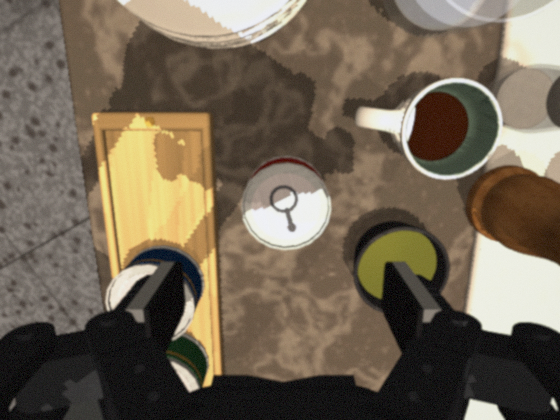

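Picture 9: blue and green stand upright in the trough. Red's lid is centred at about (286,204), spanning columns 243–330 with its bottom at row 249. The board's left end edge runs from (93,115) to (211,113).

```bash
python3 - <<'E'
from m import *
st=np.load("pics/w8.npy");u=np.array([.481,.8767]);n=np.array([.8767,-.481])
P=plane("wrist",[[243,204],[330.5,204],[286.5,249]],.036,st)[:,:2];print("red",(P[0]+P[1])/2,np.linalg.norm(P[0]-P[1]),P[2]+.03*u)
E=plane("wrist",[[93,115],[211,113]],.021,st)[:,:2];print("end",E,E@u,E@n)
B=plane("wrist",[[107,298],[195,298]],.052,st)[:,:2];print("blue",B,B.mean(0)@u,B.mean(0)@n)
Bt=plane("wrist",[[155,262],[186,342]],.052,st)[:,:2];print(Bt@u)
r=((P[0]+P[1])/2+P[2]+.03*u)/2; print("red",r,"shift cm",100*(r-st[:2]))
E
```

```text
red [0.59347378 0.40060598] 0.058191258416214225 [0.59250182 0.39874057]
end [[0.50725807 0.5128787 ]
 [0.57722975 0.47595121]] [0.69363189 0.69491394] [0.1980185  0.27712479]
blue [[0.45804329 0.40454979]
 [0.51045845 0.37643046]] 0.5752673594883406 0.23671698453783538
[0.60153349 0.54124439]
red [0.5929878  0.39967327] shift cm [ 0.2343362  -0.07844216]
```

Request:
carry_out(
  moves=[81,0.25,-0.1,-1,0,81,0,0,-2,0,81,0,0,-2,0,81,0,0,-2,0,81,0,0,-1.5,0,81,0,0,-1,0,81,0,0,-0.5,0,81,0,0,0,0,81,0,0,0,0,81,0,0,0,0],
)

```text
clock: 24.55
position: [0.5945, 0.3999, 0.0369]
ee_rot: [0.0, 0.86, 0.511, 0.001]
contact_force: [0.1, -0.2, -0.2]
width: 0.0693
```

Request:
carry_out(
  moves=[81,0,0,-0.5,0,81,0,0,-0.5,0,81,0,0,-0.5,0,81,0,0,-0.5,0,81,0,0,-0.2,0,81,0,0,0,0,70,0,0,0,0,62,0,0,0,0,55,0,0,0,0,50,0,0,0,0],
)

```text
clock: 25.55
position: [0.5941, 0.3998, 0.0143]
ee_rot: [0.0, 0.86, 0.511, 0.0]
contact_force: [0.5, 0.3, 2.0]
width: 0.0586
```

Request:
carry_out(
  moves=[0,0,0,0,0,0,0,0,0,0,0,0,0,0,0,0,0,0,0,0,0,0,0,0,0,0,0,0,0,0,0,0,0,0,0,0,0,0,0,0,0,0,0,0,0,0,0,0,0,0],
)

```text
clock: 26.55
position: [0.5941, 0.3998, 0.0142]
ee_rot: [0.0, 0.86, 0.511, 0.0]
contact_force: [0.1, 0.7, 4.5]
width: 0.0585
```

Request:
carry_out(
  moves=[0,0,0,1,0,0,0,0,2,0,0,0,0,2.5,0,0,-1,0.6,1.5,0,0,-2,1.3,0,0,0,-2,1.3,0,0,0,-1.6,1,0,0,0,-1.27,0.76,0,0,0,0,0,0,0,0,0,0,0,0],
)

```text
clock: 27.55
position: [0.5152, 0.4492, 0.0838]
ee_rot: [0.0, 0.859, 0.511, 0.0]
contact_force: [-0.4, 0.3, -1.5]
width: 0.0582
```

Request:
carry_out(
  moves=[0,0,0,-1,0,0,0,0,-1,0,0,0,0,-1,0,0,0,0,0,0,0,0,0,0,0,0,0,0,0,0,0,0,0,0,0,0,0,0,0,0,0,0,0,0,0,0,0,0,0,0],
)

```text
clock: 28.55
position: [0.5151, 0.4492, 0.0541]
ee_rot: [0.0, 0.86, 0.511, 0.0]
contact_force: [0.6, 0.5, -1.9]
width: 0.0585
```

```bash
python3 - <<'E'
from m import *
a=snap("wrist","w9");s=manip.get_state();print(s["position"],s["width"],s["contact_force"])
E
```

```text
[0.51511048 0.44921847 0.05399609] 0.05850022665481411 [-0.43879459  1.04329592 -1.684322  ]
```

View pics/w9.png

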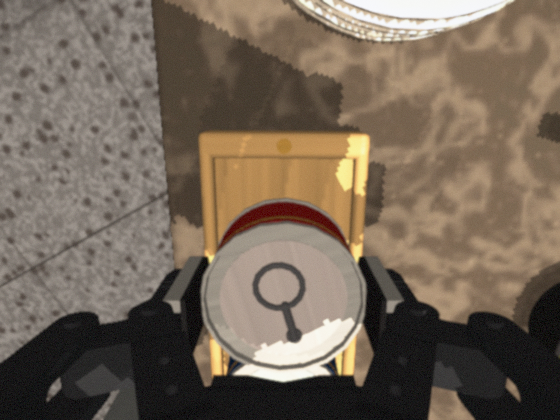

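Picture 10: red hovers over the trough with the board's left end at row 132, corners (200,132) and (369,132).

```bash
python3 - <<'E'
from m import *
st=np.load("pics/w9.npy");u=np.array([.481,.8767]);n=np.array([.8767,-.481])
E=plane("wrist",[[200,132],[369,132],[206,240],[365,240]],.021,st)[:,:2];print(E,"along",1e3*(E@u-st[:2]@u),"across",1e3*(E@n-st[:2]@n))
P=plane("wrist",[[203,285],[366,285]],.054-.014+.036,st)[:,:2];print("lid across rel tcp",1e3*(P@n-st[:2]@n),1e3*(P@u-st[:2]@u))
L=plane("wrist",[[285,220],[285,367]],.076,st)[:,:2];print("lid along",1e3*(L@u-st[:2]@u))
E
```

```text
[[0.50749149 0.5149303 ]
 [0.57559783 0.47794044]
 [0.48223985 0.46864791]
 [0.55148321 0.43101967]] along [53.93027498 54.2604118   1.20847046  1.5258438 ] across [-38.29657928  39.20436395 -38.17287014  40.63196719]
lid across rel tcp [-28.29422688  29.25000411] [5.15270883 5.37933032]
lid along [ 29.35249551 -29.01972106]
```

Request:
carry_out(
  moves=[0,0,0,-0.8,0,0,0,0,-0.7,0,0,0,0,-0.4,0,0,0,0,-0.2,0,0,0,0,-0.1,0,0,0,0,0,0,0,0,0,0,0,0,0,0,0,0,0,0,0,0,0,0,0,0,0,0],
)

```text
clock: 29.6
position: [0.5152, 0.4492, 0.032]
ee_rot: [0.0, 0.86, 0.511, 0.0]
contact_force: [-0.2, 0.9, -1.0]
width: 0.0582
```

Request:
carry_out(
  moves=[0,0,0,-0.1,0,0,0,0,-0.1,0,0,0,0,-0.05,0,60,0,0,0,0,66,0,0,0,0,74,0,0,0,0,82,0,0,0,0,82,0,0,0,0,82,0,0,0.5,0,82,0,0,1,0],
)

```text
clock: 30.6
position: [0.5146, 0.4488, 0.0438]
ee_rot: [0.0, 0.86, 0.511, -0.001]
contact_force: [0.1, 0.3, -0.4]
width: 0.0698
```

Request:
carry_out(
  moves=[82,0,0,2.5,0,82,0,0,3,0,82,0,0,3.5,0,70,-0.5,-0.5,3.5,0,60,-1,-1,3,0,50,-2,-1.6,2.5,0,50,-2.5,-2.2,2.5,0,50,-2.5,-2.2,2.5,0,50,-2,-1.8,2,0,50,-1.5,-1.4,0,0],
)

```text
clock: 31.6
position: [0.395, 0.342, 0.2989]
ee_rot: [-0.0, 0.86, 0.511, 0.004]
contact_force: [0.2, -0.2, -0.2]
width: 0.0426
```

```bash
python3 - <<'E'
from m import *
a=snap("wrist","w10");s=manip.get_state();print(s["position"],s["width"],s["contact_force"],s["qpos"].round(2))
E
```

```text
[0.39183644 0.33950746 0.29775405] 0.04294680731854748 [-3.40195144 -2.42836017 -1.57067454] [ 0.58  0.16  1.5  -0.    1.48  1.08]
```

View pics/w10.png

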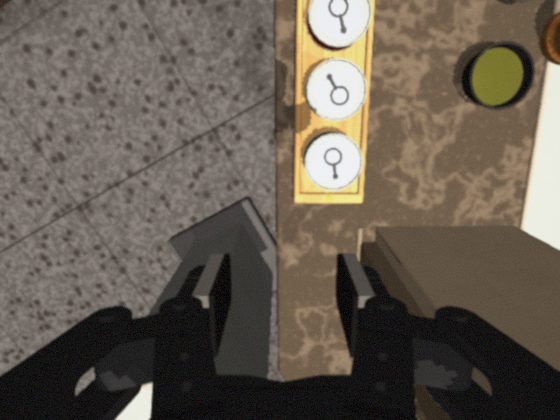

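Picture 11: all three tins stand lids up in the row, lids at (338,16), (335,89) and (333,161), and the board's right end is at row 203. I'll measure the gaps and retract.

```bash
python3 - <<'E'
from m import *
st=np.load("pics/w10.npy");u=np.array([.481,.8767]);n=np.array([.8767,-.481])
P=plane("wrist",[[338,16],[335,89],[333,161]],.052,st)[:,:2];E=plane("wrist",[[295,203],[362,203]],.021,st)[:,:2]
print(P,"along",P@u*1e3,"across",P@n*1e3,"end",E@u*1e3,E@n*1e3)
E
```

```text
[[0.5118308  0.4459625 ]
 [0.47952208 0.38783479]
 [0.44570731 0.32475145]] along [637.16593812 570.66488404 499.09480848] across [234.21409661 233.8484728  234.54615226] end [445.78142022 446.02891922] [196.88806243 274.17264628]
```

Request:
carry_out(
  moves=[50,-2,-1.7,1.5,0,40,-2,-1.7,1.5,0,30,-2,-1.7,1.5,0,20,-2,-1.8,1.5,0,10,-2,-1.8,1.5,0,0,-2,-1.8,1.2,0,0,-2,-1.8,1,0,0,-2,-1.8,0.5,0,0,-2,-1.7,0,0,0,-2,-1.7,0,0],
)

```text
clock: 32.65
position: [0.1943, 0.1666, 0.397]
ee_rot: [0.0, 0.86, 0.511, 0.001]
contact_force: [1.1, -1.0, 1.2]
width: 0.0001
```

```bash
python3 - <<'E'
from m import *
st=np.load("pics/w10.npy");im=cv2.imread("pics/w10.png");h=cv2.cvtColor(im,cv2.COLOR_BGR2HSV);S,V=h[:,:,1].astype(int),h[:,:,2].astype(int)
u=np.array([.481,.8767]);n=np.array([.8767,-.481])
for c in big((S<70)&(V>140)):
    x,y=c.reshape(-1,2).mean(0)
    if not(290<x<380 and y<210): continue
    hp=cv2.convexHull(c).reshape(-1,2); hp=hp[hp[:,1]>2]
    P=plane("wrist",hp,.052,st)[:,:2];s=np.linalg.lstsq(np.c_[2*P,np.ones(len(P))],(P**2).sum(1),rcond=None)[0]
    print(cv2.boundingRect(c),s[:2]@u*1e3,s[:2]@n*1e3,np.sqrt(s[2]+s[0]**2+s[1]**2))
E
```

```text
(308, 0, 64, 47) 640.0397010368537 235.62535701124105 0.030101618943569903
(304, 133, 59, 58) 497.8628643775128 234.8723793444017 0.03019327434718933
(306, 58, 61, 63) 570.0750354094893 235.11346761128044 0.030084911078595816
```

Request:
carry_out(
  moves=[0,1.9,-2.6,0,0,0,1.7,-2.8,0,0,0,1.2,-3.1,0,0,0,0.8,-3.1,0,0,0,0.4,-3.3,0,0,0,0,-3.2,0,0,0,-0.4,-3.3,0,0,0,-0.9,-3.1,0,0,0,-1.2,-3,0,0,0,-1.7,-2.8,0,0],
)

```text
clock: 33.65
position: [0.2127, -0.1372, 0.3969]
ee_rot: [0.001, 0.86, 0.511, 0.0]
contact_force: [0.5, -0.7, 0.5]
width: -0.0003
```

Request:
carry_out(
  moves=[0,1.3,-0.9,-1.3,0,0,1.3,-0.9,-1.3,0,0,1.3,-0.9,-1.3,0,0,1.3,-0.9,-1.3,0,0,1.3,-0.9,-1.3,0,0,1.3,-0.9,-1.3,0,0,1.3,-0.9,-1.3,0,0,1.3,-0.9,-1.3,0,0,1.3,-0.9,-1.3,0,0,1.3,-0.9,-1.3,0],
)

```text
clock: 34.65
position: [0.3439, -0.2264, 0.2663]
ee_rot: [0.001, 0.86, 0.511, 0.0]
contact_force: [0.3, -0.1, 0.5]
width: -0.0
```

```bash
python3 - <<'E'
from m import *
a=snap("wrist","w11");s=manip.get_state();print(s["position"],s["contact_force"],proj("wrist",[[.357,-.238,.06],[.357,-.238,0]],s and np.load("pics/w11.npy")))
C=np.zeros((420,800,3),np.uint8);C[:,:560]=a;C[:240,560:]=cv2.resize(a[110:230,220:340],(240,240));cv2.imwrite("pics/c11.png",C[:,:,::-1])
E
```

```text
[ 0.34508688 -0.22725736  0.26425645] [ 2.04127933 -0.71742669 -1.41356565] [[300.92809036 179.69433307]
 [298.35240341 168.57406859]]
```

View pics/c11.png

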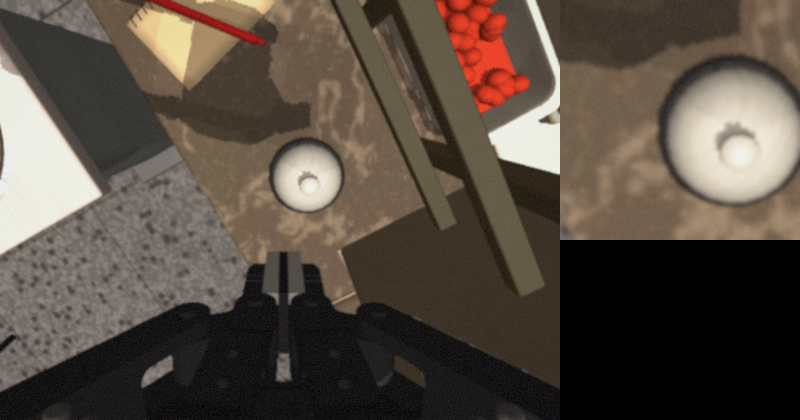

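Picture 12 (the last): the plunger is at about (310,185) and the bell's foot is centred at (307,176).

```bash
python3 - <<'E'
from m import *
st=np.load("pics/w11.npy");print(st[:3],plane("wrist",[[310,185.5]],.06,st),"foot",plane("wrist",[[307,176]],.005,st))
r=[(o,v[0]) for o,v in (ray("wrist",[[310,185.5]],st),ray("top",[[376.5,217]]),ray("scene",[[367,184]]))];print(tri(r));print(manip.get_state()["position"])
E
```

```text
[ 0.3438891  -0.22635525  0.26631586] [[ 0.36192213 -0.24702791  0.06      ]] foot [[ 0.36166991 -0.24880492  0.005     ]]
(array([ 0.35965557, -0.24436408,  0.05601345]), [np.float64(0.004092543660008071), np.float64(0.004987016853422971), np.float64(0.0011782830950081283)])
[ 0.34508688 -0.22725736  0.26425645]
```

Request:
carry_out(
  moves=[0,0.8,-1,-2,0,0,0.8,-0.9,-2,0,0,0,0,-2,0,0,0,0,-2,0,0,0,0,-1,0,0,0,0,0,0,0,0,0,0,0,0,0,0,0,0,0,0,0,0,0,0,0,0,0,0],
)

```text
clock: 35.7
position: [0.3594, -0.2451, 0.177]
ee_rot: [0.001, 0.86, 0.511, 0.0]
contact_force: [0.4, 0.3, 0.1]
width: 0.0002
```

```bash
python3 - <<'E'
from m import *
snap("wrist","w12")
for nm,z in(("w11",.02),("w12",.02)):
    st=np.load("pics/%s.npy"%nm);h=cv2.cvtColor(cv2.imread("pics/%s.png"%nm),cv2.COLOR_BGR2HSV);S,V=h[:,:,1].astype(int),h[:,:,2].astype(int)
    print(nm,st[:3])
    px=proj("wrist",[[.3615,-.2465,.06]],st)[0];print("expected plunger",px)
    for lo in(120,215):
        for c in big((S<60)&(V>lo)):
            (x,y),(a,b),_=cv2.fitEllipse(c)
            if np.hypot(x-px[0],y-px[1])<60: print(lo,cv2.boundingRect(c),(x,y),(a,b),plane("wrist",[[x,y]],.02 if lo<200 else .06,st)[0])
E
```

```text
w11 [ 0.3438891  -0.22635525  0.26631586]
expected plunger [309.34510263 185.22826655]
120 (275, 146, 66, 65) (307.32183837890625, 178.08517456054688) (64.15522766113281, 65.57902526855469) [ 0.36147993 -0.24787507  0.02      ]
215 (284, 161, 50, 45) (308.4729919433594, 182.93885803222656) (42.859291076660156, 48.37468338012695) [ 0.36179507 -0.24414944  0.06      ]
w12 [ 0.35938096 -0.24508204  0.17696684]
expected plunger [286.35927883 200.00345593]
120 (243, 146, 88, 86) (286.4250183105469, 188.52218627929688) (85.49252319335938, 86.5007095336914) [ 0.36148244 -0.24749439  0.02      ]
215 (247, 165, 81, 65) (289.9540100097656, 199.9891357421875) (54.52140808105469, 87.80769348144531) [ 0.36374596 -0.24770917  0.06      ]
```

Request:
carry_out(
  moves=[0,0.2,-0.2,-2,0,0,0,0,-2.5,0,0,0,0,-2,0,0,0,0,-1.5,0,0,0,0,-1,0,0,0,0,-0.7,0,0,0,0,-0.5,0,0,0,0,-0.3,0,0,0,0,0,0,0,0,0,0,0],
)

```text
clock: 36.75
position: [0.3614, -0.2471, 0.0717]
ee_rot: [0.0, 0.86, 0.511, 0.0]
contact_force: [-1.0, -0.7, -1.2]
width: 0.0002
```

Request:
carry_out(
  moves=[0,0,0,-0.2,0,0,0,0,-0.2,0,0,0,0,-0.2,0,0,0,0,-0.2,0,0,0,0,-0.2,0,0,0,0,-0.2,0,0,0,0,0,0,0,0,0,0,0,0,0,0,0,0,0,0,0,0,0],
)

```text
clock: 37.75
position: [0.3611, -0.2469, 0.0594]
ee_rot: [0.0, 0.86, 0.511, 0.0]
contact_force: [0.3, -0.1, 1.2]
width: 0.0001
```

Contact comes at about 59.5 mm, as expected. Now I'll press right down.

Request:
carry_out(
  moves=[0,0,0,-0.1,0,0,0,0,-0.1,0,0,0,0,-0.1,0,0,0,0,-0.1,0,0,0,0,-0.1,0,0,0,0,-0.1,0,0,0,0,-0.1,0,0,0,0,0,0,0,0,0,0,0,0,0,0,0,0],
)

```text
clock: 38.75
position: [0.3612, -0.2469, 0.0535]
ee_rot: [0.0, 0.86, 0.511, 0.0]
contact_force: [-2.8, 2.2, 14.3]
width: 0.0001
```

The force jumped to 14 N at 53.5 mm, so the plunger is on its stop. I'll release and withdraw.

Request:
carry_out(
  moves=[0,0,0,0.3,0,0,0,0,0.5,0,0,0,0,1,0,0,0,0,2,0,0,0,0,3,0,0,0,0,3,0,0,0,0,3,0,0,-1,0.7,3,0,0,-1.5,1,3,0,0,-1.5,1,2,0],
)

```text
clock: 39.75
position: [0.3212, -0.22, 0.2627]
ee_rot: [0.001, 0.86, 0.511, 0.0]
contact_force: [-0.1, -0.6, -0.3]
width: 0.0
```

Request:
carry_out(
  moves=[0,-2,1.3,2,0,0,-2,1.3,1.5,0,0,-2,1.3,1.5,0,0,-2,1.3,1.5,0,0,-1.5,1,1,0,0,-1,0.7,0.5,0,0,0,0,0,0,0,0,0,0,0,0,0,0,0,0,0,0,0,0,0],
)

```text
clock: 40.75
position: [0.2165, -0.1511, 0.3397]
ee_rot: [-0.001, 0.859, 0.511, -0.0]
contact_force: [-0.2, 0.3, 0.8]
width: 0.0003
```

```bash
python3 - <<'E'
from m import *
snap("top","t9");s1=snap("scene","s9");a=cv2.imread("pics/t1.png");b=cv2.imread("pics/t9.png");s0=cv2.imread("pics/s1.png")[:,:,::-1]
print(manip.get_state()["position"],manip.get_state()["contact_force"])
def mask(im,c): 
    h=cv2.cvtColor(im,cv2.COLOR_BGR2HSV).astype(int);H,S,V=h[:,:,0],h[:,:,1],h[:,:,2]
    return {"wood":(H>14)&(H<34)&(S>60)&(V>150),"white":(S<60)&(V>150),"green":(H>22)&(H<45)&(S>90)&(V<150)}[c]
def rep(im,lbl):
    for c,box in(("wood",(150,255,260,300)),("white",(150,255,225,300)),("white",(360,395,200,235)),("green",(180,212,230,255))):
        m=np.zeros(im.shape[:2],bool);x0,x1,y0,y1=box;m[y0:y1,x0:x1]=True
        k,_,st,ce=cv2.connectedComponentsWithStats((mask(im,c)&m).astype(np.uint8))
        print(lbl,c,[(st[i].tolist(),ce[i].round(1).tolist()) for i in range(1,k) if st[i][4]>25])
rep(a,"before");rep(b,"after")
L=[[337+0,0]]
E
```

```text
[ 0.21639751 -0.15104149  0.33988315] [ 0.75204051 -0.39819115 -0.35814687]
before wood [([159, 267, 77, 26, 1899], [197.4, 279.5])]
before white [([159, 230, 8, 11, 61], [162.1, 234.8]), ([165, 237, 20, 20, 301], [175.0, 246.7]), ([190, 251, 9, 9, 42], [193.1, 254.8])]
before white [([367, 209, 19, 18, 259], [376.1, 217.8]), ([388, 217, 5, 9, 26], [390.2, 222.0])]
before green [([186, 230, 17, 9, 108], [193.6, 233.0])]
after wood [([159, 267, 77, 26, 999], [198.2, 280.3])]
after white [([159, 230, 8, 11, 61], [162.1, 234.8]), ([189, 251, 10, 9, 48], [192.4, 254.7]), ([166, 269, 19, 20, 284], [174.9, 278.6]), ([187, 269, 20, 20, 287], [196.2, 278.2]), ([209, 269, 19, 19, 289], [217.9, 277.9])]
after white [([367, 209, 19, 18, 259], [376.1, 217.8]), ([391, 224, 4, 11, 28], [393.0, 230.2])]
after green [([186, 230, 17, 9, 112], [193.6, 233.1])]
```

```bash
python3 - <<'E'
from m import *
a,b=cv2.imread("pics/s1.png"),cv2.imread("pics/s9.png")
for n,(x0,x1,y0,y1) in {"cup":(118,148,278,312),"dip":(176,194,270,282),"bell":(350,380,180,210)}.items(): print(n,np.abs(a[y0:y1,x0:x1].astype(int)-b[y0:y1,x0:x1]).mean())
P=plane("top",[[174.9,278.6],[196.2,278.2],[217.9,277.9]],.052);print(P.round(4),np.linalg.norm(np.diff(P,axis=0),axis=1))
manip.sign_off()
E
```

```text
cup 0.5509803921568628
dip 6.393518518518518
bell 0.5
[[0.5141 0.4495 0.052 ]
 [0.4799 0.3878 0.052 ]
 [0.4448 0.3252 0.052 ]] [0.07057097 0.0718226 ]
the job is handed in; nothing more can be done
```

All three tins stand lids up in the trough: blue in the middle, red on the left and green on the right. After letting go of them I pressed the bell plunger down once and let it spring back. The job was handed in at about 41 s.

**Tins:** The last top view gives centre spacings of 70.6 and 71.8 mm, so gaps of about 10.6 mm (red–blue) and 11.8 mm (blue–green). A wrist view gave 10.0 and 12.2 mm, with red's lid partly out of the frame. Blue is about 1 mm from the board's middle.

**Bell:** The plunger was felt at 59.4 mm and stopped hard at 53.5 mm, where the force read 14 N. That is its full 6 mm. The force returned to near zero once the arm withdrew.

**Board, bell, dip bowl and cup:** The board, bell and dip bowl sit at the same top-view pixels as at the start. The cup and bell are unchanged in the scene view. The dip bowl's patch does differ there; I put that down to the stack being gone from beside it.

**Slips on the way:**
- I first gripped blue 12 mm too high and had to grip it again.
- A wrong sum carried blue 15 mm too far across; I corrected it while it was still above the lips.
- One board-edge reading came out wrong, and I replaced it with a reading taken by hand.

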